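Load the ramp carrier with rolling vials and slide it to its dock

TASK

Lay the orange stop bar across the carrier in the slot at the low end of its ramp, then lay every vial from the steel tray on its side across the ramp, one behind the other, so that the bar keeps them from rolling off. Once all are aboard, slide the carrier along the bench, without lifting it, into the frame of yellow corner marks, pointing the same way as the frame, with the bar and all vials still in place. Leave the bottle and the beaker where they stand.

Things in the scene. Friction and masses are not known exactly. Their poses are not given: they have to be found in the camera images.
- carrier: Loose vial carrier, a ramp tray 240 (x) x 98 (y) mm, 0.6 kg, sliding on the bench (friction 0.6). Origin: centre of its underside; +x to its low open end, z up. White walls 6 mm thick, 40 mm high, at both sides and the back (x = -120); upright outer faces to push on. Low end: slot for the bar, two wall-high side posts (x 103 to 110 mm), then an aluminium sill (x 110 to 120) 10 mm high.
- deck_low (a point): On the carrier: middle of the low edge of the green deck, 8 mm above the bench, at carrier x = +75 mm. The deck is 86 mm wide between the side walls and rises evenly towards the back wall at 4 degrees (70 mm per m), so vials laid across it roll to the low end (carrier +x).
- deck_high (a point): On the carrier: middle of the high edge of the deck, 21 mm above the bench, at carrier x = -114 mm, at the foot of the back wall.
- slot_mid (a point): Centre of the stop bar when properly home: on the carrier at x = +89, y = 0, z = +17 mm. The slot is a gap in both side walls, 28 mm long (x +75 to +103 mm), with a flat floor 6 mm above the bench.
- bar: Loose orange stop bar, 22 x 94 x 22 mm (x, y, z), square in section, about 70 g. Origin: centre of its underside as it starts; y along its length. Any of its four long faces may be down.
- bar_mid (a point): Centre of the stop bar's volume.
- tray: Fixed shallow steel tray, 270 x 330 mm (x, y), floor 3 mm above the bench, rim 6 mm thick and 9 mm high. Origin: centre of its underside. The vials lie loose in it at the start.
- dock: Docking mark flat on the bench: four corner angles of yellow tape framing the carrier's footprint with about 4 mm to spare all round. Nothing to bump into. Origin: its centre on the bench; x along its length, the way the carrier's +x should point (the carrier starts turned within 0.3 rad of that, on the side of the mark towards the tray).
- reagent: Bystander: amber glass bottle, 54 mm across, 90 mm tall or a little more with its cap; origin at the centre of its underside. Leave it alone.
- beaker: Bystander: small glass beaker, 50 mm across, 60 mm tall; origin at the centre of its underside. Leave it alone.
- vial1: Glass headspace vial lying on its side, 23 mm in diameter, 75 mm long, white label, blue cap (20 mm across) at its +x end, about 35 g. Origin on its axis at mid-length; x along the axis towards the cap. It rolls easily when touched or on any slope. Three to five of the five vials are present.
- vial2: As vial1.
- vial3: As vial1.
- vial4: As vial1.
- vial5: As vial1.
Mind the look-alikes: they are no part of the job. Leave any brown or red look-alike of the vial2 alone.

How it is judged:
By the outcome, as a careful person would: the job done as asked, in the order asked, and still so for the second after the job is handed in, with the robot touching nothing.
Of vial1, vial2, vial3, vial4, vial5 only 3 to 5 are there at a start; the rules pass over those that are not, and their reading is None.
At some moment in a run one of vial1, vial2, vial3, vial4, vial5, carrier may be knocked a few centimetres aside while the robot is not near it.
Once in a run the grip may slacken for a moment while it holds something.
It also fails if it takes over 210 s, if anything falls off the work surface, if the arm or the gripper's body presses on something with over 40 N, if the wrist force passes 120 N, or if a joint passes its speed limit or range.

ROBOT

A 7-joint arm with a two-finger parallel gripper is mounted at the origin on the work surface. World frame = base frame: x ahead of the robot, y to its left, z up, the work surface at z = 0. Lengths are in m, angles in rad, forces in N, time in s.
With the tool pointing down it reaches from about 0.4 to 0.85 m from the base axis. Payload 10.4 kg.
Tool frame: the origin (TCP) lies midway between the tips of the shut fingers; the grasp point (between the pads) lies 19 mm behind it (manip.tcp_to_grasp is the distance from the TCP to the grasp point, in m); z points along the fingers, x is the direction in which the jaws open and shut, and the axes are right-handed (so a half turn about z gives the same grasp; the last joint's range is limited). The gripper opens to 85 mm and grips with 20 to 120 N. Pads are 22 mm wide; open, the fingers measure 114 mm over their backs; the gripper's body (76 mm by 85 mm) begins 54 mm behind the grasp point. The pads swing forward as they close: fully open they stand 13 mm farther back than shut.
Start: joints at [1.324, 0.332, -0.065, 1.46, 0.022, 1.35, -0.088], TCP at [0.139, -0.609, 0.231] pointing down, gripper open.
Joint ranges: [-2.6, 2.6], [-0.5, 2.12], [-1.47, 1.34], [0.16, 2.42], [-1.27, 4.41], [0.06, 2.06], [-2.6, 2.6]. Speed limits (rad/s): [2.22, 2.22, 2.79, 2.79, 3.14, 3.14, 3.14].

INTERFACE

Orientations are given as a unit quaternion [w, x, y, z].
In Python, from station import manip gives the robot as it stands. Calls block until the motion is done:
- manip.goto(position, orientation): joint-space move of the TCP to a pose.
- manip.move_l(position, velocity=0.15, frame=None): straight line of the TCP; frame=None keeps the orientation; velocity is the mean speed in m/s.
- manip.move_joints(angles): joint-space move.
- manip.move_gripper(opening, f_grip=None): finger opening in m; f_grip is the grip in N (None keeps the last); returns when the fingers have stopped.
- manip.wait(seconds).
- manip.inverse_kinematics(position, orientation): joint angles nearest the present ones, or None.
- manip.capture(name): name is "scene" or "side" or "wrist"; returns a dict with "color" (400x640x3 uint8, red, green, blue), "camera_matrix" (3x3 intrinsics, pixels), "R" (3x3) and "t" (3): a world point X has camera coordinates R X + t. Camera axes: x right, y down, z forward; pixel columns grow to the right and rows downward; lengths in m; the calibration is good to about 2 mm. The wrist camera is an equidistant fisheye: a pixel r from the principal point sees the ray r / f radians off the axis. A picture is of the moment at which its call begins. There is no depth.
A pose or a line that the arm cannot do raises manip.IKError and nothing moves.
- manip.job_done(): hands the job in, once; it reports no verdict.
Readings, each from a call of its own:
- manip.current_t(): time.
- manip.current_joints(): joint angles.
- manip.current_joint_vel(): joint speeds.
- manip.current_joint_efforts(): joint torques, N m.
- manip.current_tcp_pos(): TCP position.
- manip.current_tcp_rot(): TCP orientation.
- manip.current_wrist_force(): force on the tool from outside, world axes, zero at the start.
- manip.current_torque(): the same for the moment, N m.
- manip.current_grip_width(): finger opening in m.
Only numpy, scipy, OpenCV 4.12 (cv2) and the standard library are available. Lean on these libraries where they do the work, as an engineer would, in place of code of your own. Each camera call takes 0.05 s, during which the arm holds its last target. There are 200 camera calls.

## Working session

There is one attempt and no reset: what is moved stays moved. The work goes in short steps, each a Python script; the robot and the scene stay as the last script left them, time stands still between calls to the robot, and variables do not carry over. Pictures are saved under pics/ and viewed, about 12 in all and at most 16, crops included, and the job is handed in when it is done.

```bash
ls; mkdir -p pics
cat > h.py <<'E'
import numpy as np, cv2
from station import manip
def cap(n,save=None):
    d=manip.capture(n)
    if save: cv2.imwrite(f'pics/{save}.png',d['color'][:,:,::-1])
    return d
def ray(d,u,v):
    K=np.array(d['camera_matrix']);R=np.array(d['R']);t=np.array(d['t'])
    x=(u-K[0,2])/K[0,0];y=(v-K[1,2])/K[1,1]
    if d.get('fish'):
        r=np.hypot(x,y); s=np.sin(r)/max(r,1e-9); c=np.array([x*s,y*s,np.cos(r)])
    else: c=np.array([x,y,1.])
    return -R.T@t, R.T@c
def onz(d,u,v,z):
    o,r=ray(d,u,v); return o+r*(z-o[2])/r[2]
def proj(d,X):
    K=np.array(d['camera_matrix']);c=np.array(d['R'])@np.array(X)+np.array(d['t'])
    if d.get('fish'):
        r=np.hypot(c[0],c[1]);th=np.arctan2(r,c[2]);p=c[:2]/max(r,1e-9)*th
    else: p=c[:2]/c[2]
    return K[0,0]*p[0]+K[0,2],K[1,1]*p[1]+K[1,2]
E
python3 - <<'E'
from h import *
for n in('scene','side','wrist'):
    d=cap(n,n+'0'); print(n,np.round(d['camera_matrix'],1).tolist(),np.round(d['R'],3).tolist(),np.round(-np.array(d['R']).T@d['t'],3))
print(manip.current_tcp_pos(),manip.current_tcp_rot(),manip.current_t())
E
```

```text
pics
scene [[442.8, 0.0, 327.8], [0.0, 442.8, 193.8], [0.0, 0.0, 1.0]] [[-0.005, 1.0, 0.006], [0.86, 0.008, -0.51], [-0.51, 0.002, -0.86]] [ 1.19  -0.076  1.216]
side [[388.2, 0.0, 313.8], [0.0, 388.2, 194.1], [0.0, 0.0, 1.0]] [[0.99, -0.144, 0.001], [-0.11, -0.765, -0.635], [0.092, 0.628, -0.773]] [ 0.354 -0.766  0.927]
wrist [[309.7, 0.0, 322.2], [0.0, 309.7, 201.9], [0.0, 0.0, 1.0]] [[0.222, -0.975, -0.001], [-0.927, -0.211, 0.31], [-0.302, -0.068, -0.951]] [ 0.217 -0.592  0.372]
[ 0.13866438 -0.60915111  0.23071808] [-3.23511126e-04  7.81650353e-01 -6.23716647e-01 -4.06501899e-04] 0.15
```

View pics/scene0.png

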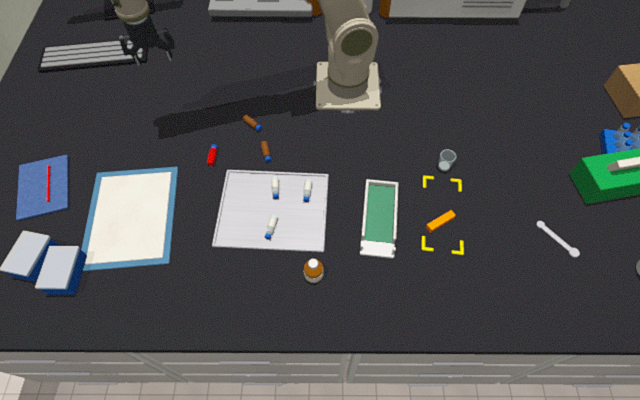

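View pics/side0.png

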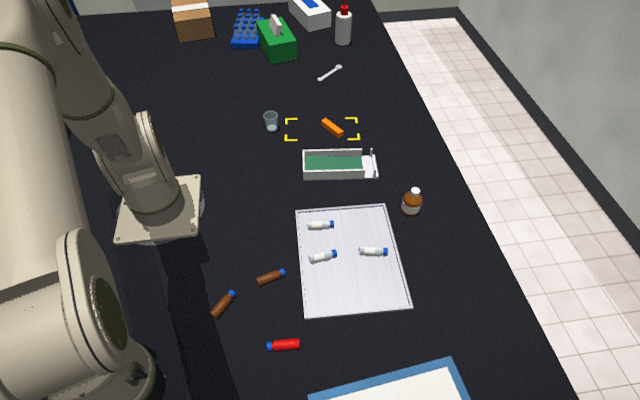

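The scene view shows 3 white vials in the tray (about (275,187), (307,190) and (271,227)). The carrier is at (380,217) with its low end toward +x, and the bar at (441,221) lies inside the dock. The brown and red look-alikes are outside the tray. Next I'll take closer wrist views and rough positions.

```bash
cat >> h.py <<'E'
from scipy.spatial.transform import Rotation as Ro
def quat(psi):
    c,s=np.cos(psi),np.sin(psi)
    q=Ro.from_matrix(np.array([[c,s,0],[s,-c,0],[0,0,-1.]]).T if 0 else np.array([[c,s,0],[s,-c,0],[0,0,-1.]])).as_quat()
    return np.array([q[3],q[0],q[1],q[2]])
def wcap(save=None):
    d=cap('wrist',save); d['fish']=True; return d
def mask(d,lo,hi,k=0):
    m=cv2.inRange(cv2.cvtColor(d['color'],cv2.COLOR_RGB2HSV),np.array(lo),np.array(hi))
    if k: m=cv2.morphologyEx(m,cv2.MORPH_OPEN,np.ones((k,k),np.uint8))
    return m
def blobs(m,amin=30):
    n,l,s,c=cv2.connectedComponentsWithStats(m)
    return [(int(s[i,4]),c[i].round(1).tolist(),(l==i)) for i in range(1,n) if s[i,4]>=amin]
ORG=([8,170,120],[17,255,255]);YEL=([24,150,120],[34,255,255]);BLU=([100,150,60],[125,255,255]);GRN=([60,60,40],[90,255,255])
E
python3 - <<'E'
from h import *
d=cap('scene')
for n,c,z in(('bar',ORG,.022),('dock',YEL,0),('cap',BLU,.0145),('deck',GRN,.015)):
    for a,(u,v),_ in blobs(mask(d,*c),8): print(n,a,u,v,onz(d,u,v,z)[:2].round(3))
print('bottle',onz(d,314,278,0)[:2],'beaker',onz(d,446,167,0)[:2])
for i,(p,psi) in enumerate([((.50,.10,.33),-np.pi/2),((.50,-.15,.33),-np.pi/2)]):
    manip.goto(p,quat(psi)); manip.wait(.2); wcap(f'w{i}')
    print(manip.current_t(),manip.current_joints().round(2) if hasattr(manip.current_joints(),'round') else manip.current_joints())
E
```

```text
bar 61 249.7 120.2 [ 0.188 -0.345]
bar 67 264.7 147.7 [ 0.306 -0.284]
bar 9 451.8 217.8 [0.564 0.305]
bar 29 432.4 228.0 [0.599 0.242]
bar 94 312.5 269.3 [ 0.733 -0.115]
dock 73 426.2 179.7 [0.414 0.248]
dock 77 457.4 183.1 [0.426 0.348]
dock 90 425.2 244.7 [0.644 0.22 ]
dock 90 459.3 248.8 [0.657 0.32 ]
cap 39 626.2 125.4 [0.192 0.967]
cap 29 258.2 127.5 [ 0.214 -0.314]
cap 8 638.6 128.4 [0.205 1.006]
cap 358 608.2 141.0 [0.261 0.882]
cap 43 627.4 133.9 [0.229 0.959]
cap 46 628.9 142.2 [0.265 0.952]
cap 17 213.6 145.2 [ 0.292 -0.458]
cap 34 267.6 158.9 [ 0.346 -0.272]
cap 22 275.3 196.0 [ 0.488 -0.237]
cap 22 306.0 198.7 [ 0.497 -0.141]
cap 22 267.7 236.0 [ 0.626 -0.251]
cap 290 36.0 265.1 [ 0.723 -0.908]
cap 492 72.0 277.4 [ 0.759 -0.794]
deck 2701 605.7 177.2 [0.408 0.827]
deck 1486 379.6 213.6 [0.548 0.087]
bottle [ 0.7508226 -0.110419 ] beaker [0.36293948 0.31910208]
3.275 [ 0.86  0.23 -1.31  1.55  0.22  1.54 -2.02]
4.5083 [ 1.36  0.34 -1.42  1.52  0.34  1.57 -1.62]
```

```bash
cd pics; python3 -c "
import cv2,numpy as np
cv2.imwrite('w01.png',np.vstack([cv2.imread('w0.png')[:300],cv2.imread('w1.png')[:300]]))"
```

```text
(no output)
```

View pics/w01.png

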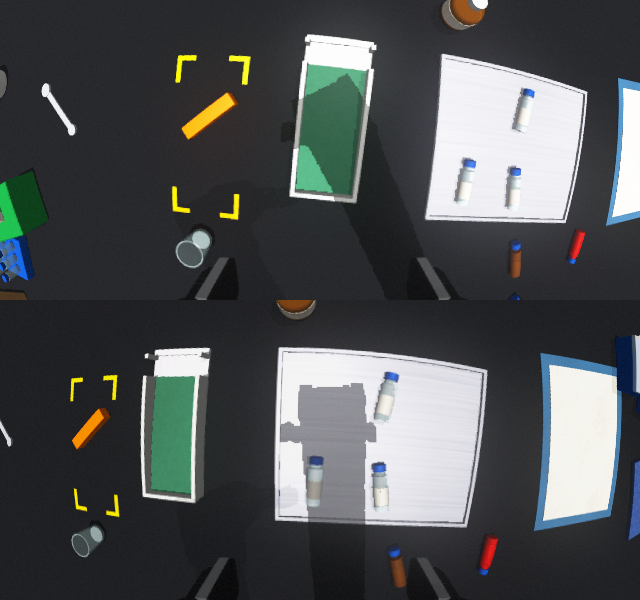

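The wrist views show it all clearly: in w0 the carrier is at (335,120), the dock at (208,138) and the bar at (209,116); in w1 the vials are at (386,98), (315,181) and (380,188). I'll measure all of them metrically.

```bash
cat >> h.py <<'E'
def plane(d,m,z):
    "largest contour hull of mask mapped on plane z"
    c=max(cv2.findContours(m.astype(np.uint8),cv2.RETR_EXTERNAL,cv2.CHAIN_APPROX_NONE)[0],key=cv2.contourArea)[:,0]
    return np.array([onz(d,u,v,z)[:2] for u,v in c])
def rect(P):
    (c,(a,b),_)=r=cv2.minAreaRect((P*1000).astype(np.float32)); q=cv2.boxPoints(r)/1000
    e=[q[1]-q[0],q[2]-q[1]]; L=max(e,key=np.linalg.norm); W=min(e,key=np.linalg.norm)
    return np.array(c)/1000,L,np.linalg.norm(L),np.linalg.norm(W)
def ax(L,ref):  # angle of direction L, flipped to agree with ref
    L=np.array(L); L=L if L@np.array(ref)>0 else -L
    return np.arctan2(L[1],L[0])
def find_bar(d,z=.022):
    b=[x for x in blobs(mask(d,*ORG),150)]
    out=[]
    for a,c,m in b:
        C,L,l,w=rect(plane(d,m,z))
        if .07<l<.12 and w<.035: out.append((C,ax(L,(0,1)),l,w))
    return out
def find_carrier(d,near=(.55,.09)):
    m=cv2.inRange(d['color'].max(2),75,255); best=None
    for a,c,mm in blobs(m,2000):
        P=plane(d,mm,.04); C,L,l,w=rect(P)
        if .08<w<.13 and .2<l<.28: best=(P,C,L,l,w)
    if best is None: return None
    P,C,L,l,w=best; th=ax(L,(1,0)); e=np.array([np.cos(th),np.sin(th)]);n=np.array([-e[1],e[0]])
    s=(P-C)@n; x=(P-C)@e
    org=C+e*(x.min()+.120)+n*(s.max()+s.min())/2
    return org,th,l,w
def find_dock(d):
    Q=[]
    for a,c,m in blobs(mask(d,*YEL),25): Q.append(plane(d,m,0))
    C,L,l,w=rect(np.vstack(Q)); return C,ax(L,(1,0)),l,w,len(Q)
E
python3 - <<'E'
from h import *
d=wcap()
hsv=cv2.cvtColor(d['color'],cv2.COLOR_RGB2HSV)
for a,c,m in blobs(mask(d,*BLU),20):
    p=onz(d,*c,.0145)
    if .4<p[0]<.72 and -.38<p[1]<0: print('cap',a,c,p.round(3))
print('col col at vial A x386 rows 70-130:',[hsv[r,386-(r-75)//4].tolist() for r in range(70,134,6)],'tray',hsv[150,450])
manip.goto((.50,.09,.33),quat(-np.pi/2)); manip.wait(.2)
d=wcap('w2'); 
print('bar',find_bar(d)); print('carrier',find_carrier(d)); print('dock',find_dock(d))
E
```

```text
cap 72 [391.4, 75.8] [ 0.626 -0.251  0.015]
cap 45 [315.8, 160.8] [ 0.496 -0.14   0.015]
cap 71 [379.1, 168.1] [ 0.486 -0.236  0.015]
col col at vial A x386 rows 70-130: [[130, 6, 237], [112, 163, 147], [98, 27, 149], [98, 24, 162], [30, 8, 190], [15, 18, 198], [19, 17, 207], [43, 10, 181], [99, 25, 176], [113, 14, 161], [124, 14, 151]] tray [120   7 230]
bar []
carrier (array([0.56123081, 0.08532361]), np.float32(-0.10998364), np.float32(0.23625353), np.float32(0.1009025))
dock (array([0.53525873, 0.28437878]), np.float32(-0.120869726), np.float32(0.2652503), np.float32(0.12358745), 4)
```

```bash
sed -i 's/^ORG=(\[8,170,120\],\[17,255,255\])/ORG=([7,170,110],[23,255,255])/' h.py
python3 - <<'E'
from h import *
d=wcap()
print('bar',find_bar(d),[(a,c) for a,c,_ in blobs(mask(d,*ORG),100)])
E
```

```text
bar [(array([0.57001788, 0.2701073 ]), np.float32(2.133242), np.float32(0.098276064), np.float32(0.025220161))] [(430, [460.4, 10.8]), (921, [201.8, 116.1]), (114, [512.6, 266.7])]
```

```bash
cat >> h.py <<'E'
LIM=np.array([[-2.6,2.6],[-.5,2.12],[-1.47,1.34],[.16,2.42],[-1.27,4.41],[.06,2.06],[-2.6,2.6]])
def go(p,psi,both=True):
    q0=np.array(manip.current_joints()); best=None
    for s in ([psi,psi+np.pi] if both else [psi]):
        j=manip.inverse_kinematics(p,quat(s))
        if j is not None:
            j=np.array(j); m=np.minimum(j-LIM[:,0],LIM[:,1]-j).min(); c=np.abs(j-q0).max()+(2 if m<.08 else 0)
            if best is None or c<best[0]: best=(c,j,s)
    assert best is not None,'no ik'
    manip.move_joints(best[1]); return best[2]
def line(p,psi,v=.15): manip.move_l(p,velocity=v,frame=None)
def st(): return 't %.1f tcp %s w %.4f F %s'%(manip.current_t(),np.round(manip.current_tcp_pos(),4),manip.current_grip_width(),np.round(manip.current_wrist_force(),1))
E
python3 - <<'E'
from h import *
psi=2.133-np.pi/2
for p in [(.57,.27,.15),(.57,.27,.008),(.65,.075,.15),(.65,.075,.013),(.6,.08,.03),(.46,-.14,.006),(.6,-.255,.006),(.5,.04,.02)]:
  for s in (psi,psi+np.pi,-.11,3.03,1.57,-1.57):
    j=manip.inverse_kinematics(p,quat(s)); print(p,round(s,2),None if j is None else np.round(j,2))
E
```

```text
(0.57, 0.27, 0.15) 0.56 [ 0.37  0.88 -1.43  1.5   0.88  1.51 -0.49]
(0.57, 0.27, 0.15) 3.7 [-1.33  0.71  1.22  1.59 -0.69  1.33 -2.6 ]
(0.57, 0.27, 0.15) -0.11 [ 0.36  0.85 -1.38  1.5   0.83  1.48 -1.14]
(0.57, 0.27, 0.15) 3.03 [ 0.32  0.74 -1.25  1.5   0.71  1.41  2.06]
(0.57, 0.27, 0.15) 1.57 [ 0.38  0.91 -1.46  1.5   0.9   1.52  0.5 ]
(0.57, 0.27, 0.15) -1.57 [ 0.24  0.64 -1.09  1.51  0.58  1.34 -2.46]
(0.57, 0.27, 0.008) 0.56 [ 0.33  1.01 -1.29  1.61  1.    1.31 -0.55]
(0.57, 0.27, 0.008) 3.7 [-1.19  0.77  0.95  1.69 -0.71  1.06 -2.59]
(0.57, 0.27, 0.008) -0.11 [ 0.31  0.96 -1.23  1.61  0.94  1.27 -1.2 ]
(0.57, 0.27, 0.008) 3.03 [ 0.32  0.99 -1.26  1.61  0.97  1.29  1.93]
(0.57, 0.27, 0.008) 1.57 [ 0.37  1.12 -1.4   1.61  1.12  1.4   0.41]
(0.57, 0.27, 0.008) -1.57 [ 0.17  0.77 -0.95  1.61  0.68  1.12 -2.53]
(0.65, 0.075, 0.15) 0.56 [ 0.66  0.94 -1.44  1.43  0.93  1.55 -0.16]
(0.65, 0.075, 0.15) 3.7 [-0.58  0.49  0.54  1.5  -0.26  1.22 -2.58]
(0.65, 0.075, 0.15) -0.11 [ 0.65  0.9  -1.39  1.43  0.88  1.52 -0.81]
(0.65, 0.075, 0.15) 3.03 [ 0.6   0.8  -1.25  1.43  0.75  1.44  2.39]

[... 1507 characters left out ...]
47  1.05 -2.55]
(0.6, -0.255, 0.006) -0.11 [ 1.1   0.96 -1.18  1.55  0.92  1.26 -0.32]
(0.6, -0.255, 0.006) 3.03 [-0.2   0.72  0.74  1.63 -0.55  1.02 -2.54]
(0.6, -0.255, 0.006) 1.57 [ 1.18  1.14 -1.39  1.54  1.13  1.42  1.28]
(0.6, -0.255, 0.006) -1.57 [ 0.97  0.79 -0.9   1.56  0.67  1.13 -1.66]
(0.5, 0.04, 0.02) 0.56 [ 0.91  0.79 -1.36  1.95  0.86  1.16 -0.23]
(0.5, 0.04, 0.02) 3.7 [-0.65  0.33  0.54  2.02 -0.22  0.85 -2.56]
(0.5, 0.04, 0.02) -0.11 [ 0.85  0.68 -1.25  1.95  0.74  1.08 -0.83]
(0.5, 0.04, 0.02) 3.03 [ 0.85  0.67 -1.24  1.95  0.73  1.08  2.32]
(0.5, 0.04, 0.02) 1.57 [ 0.93  0.86 -1.42  1.94  0.93  1.22  0.73]
(0.5, 0.04, 0.02) -1.57 [ 0.71  0.52 -1.04  1.95  0.54  0.98 -2.15]
```

Run:
```python
from h import *
manip.move_joints([-.4,.33,0,1.46,0,1.35,.1])
print(st())
psi=.562
go((.55,.245,.17),psi,False); manip.wait(.2); print(np.round(manip.current_joints(),2))
d=wcap('b1'); b=find_bar(d); print(b)
```

```text
t 7.7 tcp [0.5927 0.2007 0.2328] w 0.0851 F [ 0.4 -0.1  0.1]
[-0.46  0.32 -0.04  1.6   0.01  1.22  0.06]
[(array([0.56862543, 0.27357507]), np.float32(2.1318614), np.float32(0.09444594), np.float32(0.023920564))]
```

View pics/b1.png

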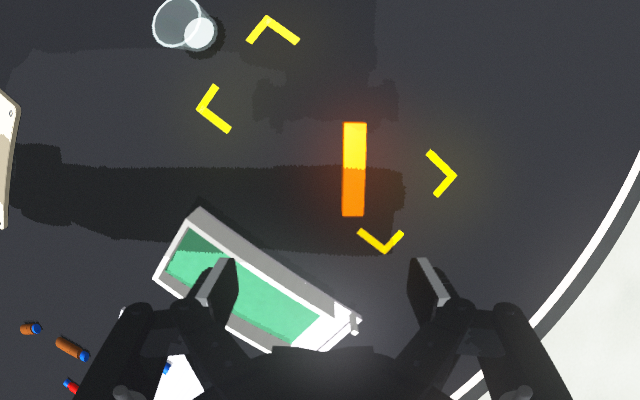

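Run:
```python
from h import *
psi=.561
manip.move_gripper(.05)
go((.5686,.2725,.10),psi,False); print(st())
manip.move_l((.5686,.2725,.008),velocity=.12); print(st())
manip.move_gripper(0,60); print(st())
manip.move_l((.5686,.2725,.15),velocity=.2); print(st())
go((.56,-.0,.30),-.11,False); manip.wait(.2)
d=wcap('c1'); print(find_carrier(d),st(),find_dock(d))
```

```text
t 9.2 tcp [0.5681 0.2722 0.0995] w 0.0497 F [0.6 0.4 0.1]
t 10.1 tcp [0.5693 0.2728 0.0091] w 0.0497 F [ 0.3 -0.3  0.2]
t 10.5 tcp [0.5693 0.2728 0.0091] w 0.0206 F [-1.6 -0.6  7.1]
t 11.3 tcp [0.5679 0.2721 0.1485] w 0.0201 F [ 0.3 -0.9 -1.7]
None t 12.8 tcp [0.56   0.0011 0.2993] w 0.0206 F [ 0.2 -0.4 -0.5] (array([0.52892133, 0.23390678]), np.float32(-0.16353671), np.float32(0.26515067), np.float32(0.030705426), 2)
```

View pics/c1.png

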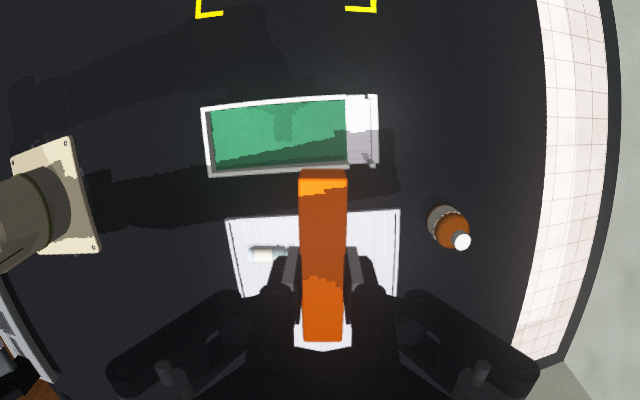

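Run:
```python
from h import *
go((.56,-.05,.28),-.11,False); manip.wait(.3)
d=wcap('c2'); 
m=cv2.inRange(d['color'].max(2),60,255)
for a,c,mm in blobs(m,1500):
    P=plane(d,mm,.04); C,L,l,w=rect(P); print(a,c,C,l,w)
print(find_carrier(d))
# hand-picked rim corners in c1 not reused; green deck centroid check
for a,c,mm in blobs(mask(d,*GRN),1500): print('deck',onz(d,*c,.0145)[:2],rect(plane(d,mm,.015)))
```

```text
37948 [586.8, 217.4] [ 1.33710034 -0.64742279] 1.8621124 0.62462
15924 [292.3, 97.7] [0.53498743 0.04337222] 0.26763636 0.104658395
7550 [38.7, 181.8] [-0.01115123  0.00384344] 0.35400143 0.23366332
22001 [314.4, 243.4] [ 0.53854706 -0.20365036] 0.31217715 0.2694476
1724 [454.5, 199.3] [ 0.74096863 -0.11330988] 0.08895002 0.056834597
1645 [21.4, 367.7] [-0.75536145 -0.77201404] 1.1572789 0.28118446
(array([0.52179691, 0.04456944]), np.float32(-0.05156693), np.float32(0.23674445), np.float32(0.10016219))
deck [0.50552789 0.04462717] (array([0.5019035 , 0.04588066]), array([ 0.19017735, -0.01069754], dtype=float32), np.float32(0.19047798), np.float32(0.087524764))
```

View pics/c2.png

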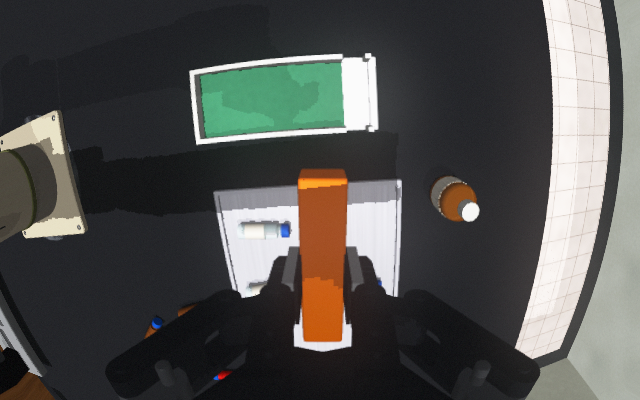

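The carrier was knocked: it is now at about (0.522,0.045), yaw -0.05 (in c2 the slot is at about column 356, rows 57–130). The bar is held straight. I'll place it with this new pose.

Run:
```python
from h import *
psi=-.052; x,y=.6117,.0395
go((x,y,.12),psi,False); print(st())
for z in (.05,.03,.022,.017):
    manip.move_l((x,y,z),velocity=.08); print(st())
manip.move_gripper(.034); manip.wait(.2); print(st())
manip.move_l((x,y,.12),velocity=.15)
go((.53,-.045,.28),psi,False); manip.wait(.2); d=wcap('c3'); print(find_carrier(d),find_bar(d,.028))
```

```text
t 14.2 tcp [0.6124 0.0384 0.1215] w 0.0209 F [-0.4 -0.4  0.1]
t 15.3 tcp [0.6122 0.0395 0.0506] w 0.0207 F [-0.   0.1 -0.3]
t 15.7 tcp [0.6111 0.0394 0.0292] w 0.0199 F [ 0.2 -1.2  0.3]
t 15.9 tcp [0.6113 0.0395 0.0215] w 0.0200 F [ 0.3  0.5 -0.4]
t 16.2 tcp [0.6115 0.0395 0.0167] w 0.0206 F [-0.  -0.3 -0.2]
t 16.7 tcp [0.6118 0.0395 0.0171] w 0.0339 F [-1.3 -0.5  0.4]
(array([0.52168218, 0.04447782]), np.float32(-0.050777026), np.float32(0.23456366), np.float32(0.099883236)) [(array([0.61023145, 0.03949944]), np.float32(1.5254548), np.float32(0.09408051), np.float32(0.023739833))]
```

View pics/c3.png

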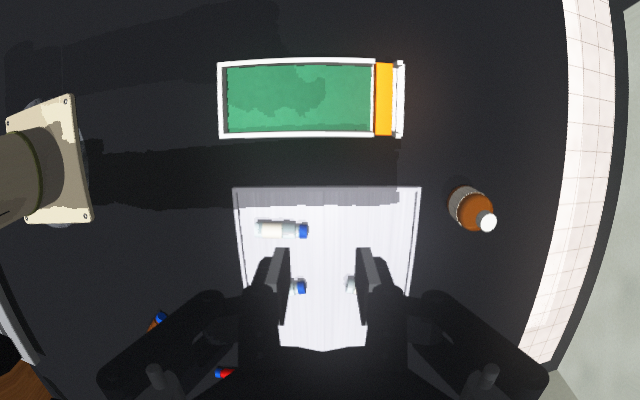

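```bash
cat >> h.py <<'E'
def find_vials(d,z=.0145,box=(.4,.72,-.40,-.01)):
    caps=[c for a,c,_ in blobs(mask(d,*BLU),20)]
    lab=[(a,c) for a,c,_ in blobs(mask(d,[8,10,70],[45,90,255],3),40)]
    out=[]
    for c in caps:
        p=onz(d,*c,z)[:2]
        if not(box[0]<p[0]<box[1] and box[2]<p[1]<box[3]): continue
        L=[(np.linalg.norm(onz(d,*q,z)[:2]-p),a,q) for a,q in lab]
        L=[l for l in L if .02<l[0]<.065]
        if not L: out.append((p,None,None,None)); continue
        l=max(L,key=lambda l:l[1]); q=onz(d,*l[2],z)[:2]; v=(p-q)/np.linalg.norm(p-q)
        out.append((p-.031*v,np.arctan2(v[1],v[0]),l[0],p))
    return out
E
python3 - <<'E'
from h import *
go((.46,-.19,.27),-1.57,False); manip.wait(.2); d=wcap('t1')
im=d['color'][:,:,::-1].copy()
for C,a,l,p in find_vials(d):
    print(C,a,l,p)
    if a is not None:
        for s in(-.0375,0,.0375):
            u=proj(d,[C[0]+s*np.cos(a),C[1]+s*np.sin(a),.0145]); cv2.circle(im,tuple(int(round(x)) for x in u),2,(0,0,255),-1)
cv2.imwrite('pics/t1m.png',cv2.resize(im[0:300,200:500],None,fx=2,fy=2))
print(manip.current_joints())
E
```

```text
[ 0.59801811 -0.23997526] -0.365871012805806 0.045329198637030645 [ 0.6269663 -0.2510659]
[-0.06944769  0.01692154  0.37588549  1.74768322 -0.00629301  1.37826519
 -1.26101092]
```

View pics/t1m.png

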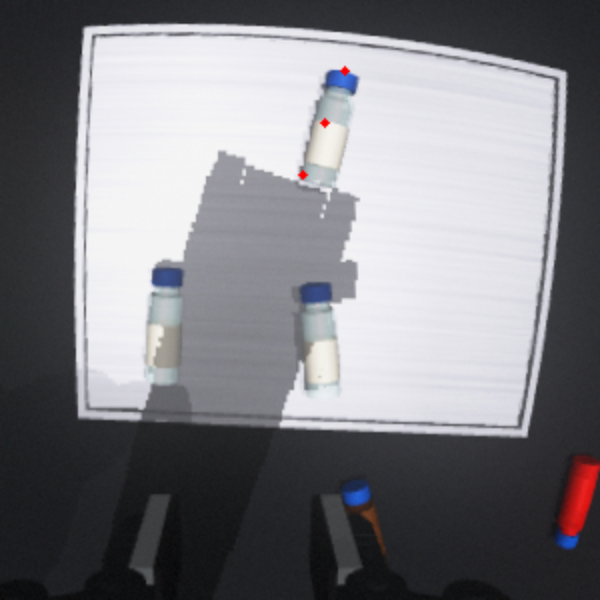

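Eyeballed vial ends in full-image pixels: A (371,36)–(359,92), B (284,134)–(282,191), C (357.5,141.5)–(361.5,198). I'll map these, tune the detector and pick vial B.

Run:
```python
from h import *
d=wcap()
for n,a,b in(('A',(372.5,35.5),(359,92.5)),('B',(284,134),(282,191.5)),('C',(357.5,141.5),(361.5,198))):
    p,q=onz(d,*a,.0145)[:2],onz(d,*b,.0145)[:2]; v=p-q
    print(n,(p+q)/2,np.arctan2(v[1],v[0]),np.linalg.norm(v))
hsv=cv2.cvtColor(d['color'],cv2.COLOR_RGB2HSV)
for n,u,v in(('capB',284,138),('capC',358,146),('capA',371,42),('labB lit',277,170),('labB sh',283,177),('labC',361,178),('labA',362,72),('glassB',283,152),('tray',300,60),('traysh',320,160),('red',490,243),('brown',385,263),('brcap',378,247)): print(n,hsv[v,u])
```

```text
A [ 0.59441136 -0.24523942] -0.2198201138655572 0.07767802524359839
B [ 0.46432713 -0.139023  ] -0.06169965392122234 0.07713380448404844
C [ 0.45500764 -0.23977525] 0.10072121167312674 0.0766729568620733
capB [112 143 134]
capC [113 147 134]
capA [110 182 221]
labB lit [ 19  12 237]
labB sh [ 20  19 158]
labC [ 23   9 243]
labA [ 23   9 244]
glassB [107  11 200]
tray [135   2 245]
traysh [128  14 141]
red [  0 223 209]
brown [45 21 24]
brcap [109 208 211]
```

```bash
cat >> h.py <<'E'
BLU=([100,110,60],[125,255,255])
def find_vials(d,z=.0145,box=(.4,.72,-.40,-.01)):
    m=cv2.medianBlur(mask(d,[8,6,70],[45,90,255]),5); vv,uu=np.nonzero(m)
    LP=np.array([onz(d,u,v,z)[:2] for u,v in zip(uu,vv)]) if len(uu) else np.zeros((0,2))
    out=[]
    for a,c,_ in blobs(mask(d,*BLU),20):
        p=onz(d,*c,z)[:2]
        if not(box[0]<p[0]<box[1] and box[2]<p[1]<box[3]): continue
        r=np.linalg.norm(LP-p,axis=1); S=LP[(r>.015)&(r<.062)]
        if len(S)<30: out.append((p,None,len(S),p)); continue
        v=p-S.mean(0); l=np.linalg.norm(v); v/=l
        out.append((p-.031*v,float(np.arctan2(v[1],v[0])),round(float(l),3),p))
    return out
def pick(C,a,psi_ref=-1.57,z=.006):
    psi=a-np.pi/2
    psi=psi+np.pi*round((psi_ref-psi)/np.pi)
    manip.move_gripper(.05)
    go((*C,.10),psi,False); manip.move_l((*C,z),velocity=.12)
    manip.move_gripper(0,30); print('grip',st())
    manip.move_l((*C,.15),velocity=.15); manip.wait(.2); print('up',st())
E
python3 - <<'E'
from h import *
d=wcap()
for v in find_vials(d): print(v)
pick((.4643,-.139),-.06)
E
```

```text
(array([ 0.59652414, -0.24432402]), -0.21791166137144724, 0.044, array([ 0.62679103, -0.25102594]))
(array([ 0.46604757, -0.13749249]), -0.08000213987993597, 0.045, array([ 0.49694842, -0.13996991]))
(array([ 0.45612557, -0.23964692]), 0.11220490619634513, 0.046, array([ 0.48693063, -0.23617586]))
grip t 22.4 tcp [ 0.4649 -0.139   0.0067] w 0.0218 F [-1.2  0.6  6.8]
up t 23.7 tcp [ 0.4639 -0.139   0.1493] w 0.0221 F [ 0.8 -0.3 -0.2]
```

```bash
cat >> h.py <<'E'
def look_carrier(save=None):
    go((.53,-.045,.28),-.052,False); manip.wait(.2); d=wcap(save); c=find_carrier(d); print('carrier',c,'bar',find_bar(d,.028)); return c,d
def place(c,xc,z0=.0155):
    o,th=c[0],float(c[1]); e=np.array([np.cos(th),np.sin(th)]); p=o+e*(xc+.001)
    z=.008+.07*(.075-xc)-.0107+z0
    go((*p,.10),th,False); print(st()); manip.move_l((*p,.045),velocity=.12); manip.move_l((*p,z),velocity=.06); print('down',st())
    manip.move_gripper(.032); manip.wait(.3); manip.move_gripper(.040); manip.wait(.3); print('rel',st())
    manip.move_l((*p,.13),velocity=.15)
E
python3 - <<'E'
from h import *
c,d=look_carrier(); print(st())
assert c and np.linalg.norm(c[0]-[.5217,.0445])<.01
place(c,.036)
c,d=look_carrier('c4'); print([proj(d,(.52,.0445,.03))])
cv2.imwrite('pics/c4m.png',cv2.resize(cv2.imread('pics/c4.png')[30:230,180:440],None,fx=2,fy=2))
E
```

```text
carrier (array([0.5219001, 0.0446327]), np.float32(-0.05321288), np.float32(0.23429921), np.float32(0.099955045)) bar [(array([0.61038031, 0.03942566]), np.float32(1.5249202), np.float32(0.094414786), np.float32(0.023148216))]
t 25.2 tcp [ 0.5298 -0.0452  0.2797] w 0.0218 F [ 0.  -0.1 -0.1]
t 26.0 tcp [0.5597 0.0418 0.1013] w 0.0216 F [ 0.3 -0.6  0.6]
down t 27.2 tcp [0.5586 0.0427 0.015 ] w 0.0218 F [-0.1 -0.5 -0.3]
rel t 28.4 tcp [0.5589 0.0427 0.0155] w 0.0403 F [ 0.2 -0.   0.4]
carrier (array([0.52198876, 0.04445375]), np.float32(-0.051216062), np.float32(0.23454346), np.float32(0.09989922)) bar [(array([0.61026923, 0.03948579]), np.float32(1.52177), np.float32(0.09407864), np.float32(0.023665253))]
[(np.float64(310.6674627495669), np.float64(96.90396319317425))]
```

View pics/c4m.png

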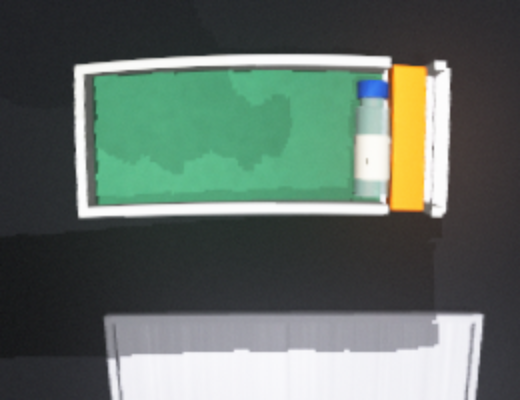

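Vial 1 lies across the deck against the bar (crop about (372,138)). Next is vial C, remeasured first.

```bash
cat > step.py <<'E'
import sys
from h import *
guess=np.array(eval(sys.argv[1])); xc=float(sys.argv[2]); sv=sys.argv[3]
go((.46,-.19,.27),-1.57,False); manip.wait(.2); d=wcap(sv+'t')
V=find_vials(d)
for v in V: print(v)
V=[v for v in V if v[1] is not None]
v=min(V,key=lambda v:np.linalg.norm(v[0]-guess)); print('err',np.linalg.norm(v[0]-guess))
assert .038<v[2]<.05
pick(v[0]-.0012*np.array([np.cos(v[1]),np.sin(v[1])]),v[1])
assert .019<manip.current_grip_width()<.025
c,d=look_carrier(sv+'a'); print(st())
assert c and .019<manip.current_grip_width()<.025
d0=np.linalg.norm(c[0]-[.522,.0445]); print('shift',d0); assert d0<.006
place(c,xc)
c,d=look_carrier(sv)
cv2.imwrite(f'pics/{sv}m.png',cv2.resize(cv2.imread(f'pics/{sv}.png')[30:330,180:440],None,fx=2,fy=2))
print(find_vials(d,.024,(.4,.62,-.02,.12)))
E
python3 step.py '(.456,-.2397)' .013 s2
```

```text
(array([ 0.59653129, -0.24431016]), -0.21511256421944652, 0.044, array([ 0.62681682, -0.25092734]))
(array([ 0.45613851, -0.23961259]), 0.11054554816201174, 0.046, array([ 0.48694929, -0.23619265]))
err 0.00016378445930779437
grip t 33.9 tcp [ 0.4554 -0.2399  0.0067] w 0.0220 F [-0.8  1.8  6. ]
up t 35.2 tcp [ 0.4546 -0.2396  0.1493] w 0.0220 F [-0.8 -0.6 -1. ]
carrier (array([0.52163132, 0.04480209]), np.float32(-0.048527468), np.float32(0.23476903), np.float32(0.10028736)) bar [(array([0.61032904, 0.03962743]), np.float32(1.5257369), np.float32(0.094237804), np.float32(0.023150695))]
t 36.5 tcp [ 0.5297 -0.046   0.2795] w 0.0218 F [ 0.1 -0.5 -1.4]
shift 0.0004766412247649215
t 37.3 tcp [0.5366 0.0433 0.1013] w 0.0218 F [ 1.  -0.   0.5]
down t 38.5 tcp [0.5353 0.0441 0.0166] w 0.0218 F [ 0.1 -0.3 -1.2]
rel t 39.6 tcp [0.5356 0.0441 0.0171] w 0.0396 F [ 1.  -1.1  0.1]
carrier (array([0.52195306, 0.04448092]), np.float32(-0.050731752), np.float32(0.23412766), np.float32(0.09994786)) bar [(array([0.61053296, 0.03953525]), np.float32(1.5305808), np.float32(0.09408855), np.float32(0.023097059))]
[(array([0.57550294, 0.04287396]), 1.7996427040849423, 0.043, array([0.56847046, 0.07306575])), (array([0.58273591, 0.04131761]), 1.3170194990960156, 0.043, array([0.59051882, 0.07132472]))]
```

View pics/s2m.png

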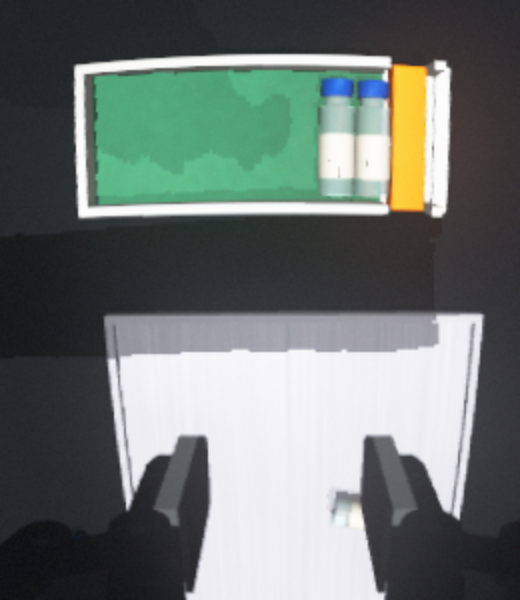

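Two vials are aboard, side by side against the bar. Now the third.

```bash
python3 step.py '(.5965,-.2443)' -.010 s3
```

```text
(array([ 0.5963923 , -0.24431994]), -0.21471398018285037, 0.044, array([ 0.62668046, -0.25092505]))
err 0.00010953032240793763
grip t 45.3 tcp [ 0.5957 -0.2442  0.0069] w 0.0221 F [-0.9  0.8  6.4]
up t 46.6 tcp [ 0.5948 -0.244   0.1491] w 0.0223 F [ 0.5 -0.6 -1. ]
carrier (array([0.52177547, 0.04439206]), np.float32(-0.054184288), np.float32(0.23524265), np.float32(0.09992703)) bar [(array([0.61051935, 0.03970254]), np.float32(1.5240283), np.float32(0.09314076), np.float32(0.023125125))]
t 48.0 tcp [ 0.53   -0.0455  0.2795] w 0.0218 F [ 0.5 -0.1 -0.5]
shift 0.00024913218435962875
t 48.9 tcp [0.514  0.0442 0.1013] w 0.0219 F [ 0.1 -0.8  0.2]
down t 50.1 tcp [0.5125 0.0448 0.0181] w 0.0219 F [-0.   0.1 -0. ]
rel t 51.2 tcp [0.5128 0.0449 0.0188] w 0.0402 F [0.7 1.2 0.6]
carrier (array([0.52191635, 0.0444783 ]), np.float32(-0.051213358), np.float32(0.23455447), np.float32(0.099931315)) bar [(array([0.61030811, 0.03947657]), np.float32(1.5115268), np.float32(0.09413005), np.float32(0.024295015))]
[(array([0.56756327, 0.04212276]), 1.5442276232148822, 0.044, array([0.5683868 , 0.07311182])), (array([0.55573101, 0.04275695]), 1.8977533305707468, 0.045, array([0.54577496, 0.07211469])), (array([0.57920022, 0.04247916]), 1.1998701052647371, 0.044, array([0.59043706, 0.07137091]))]
```

View pics/s3m.png

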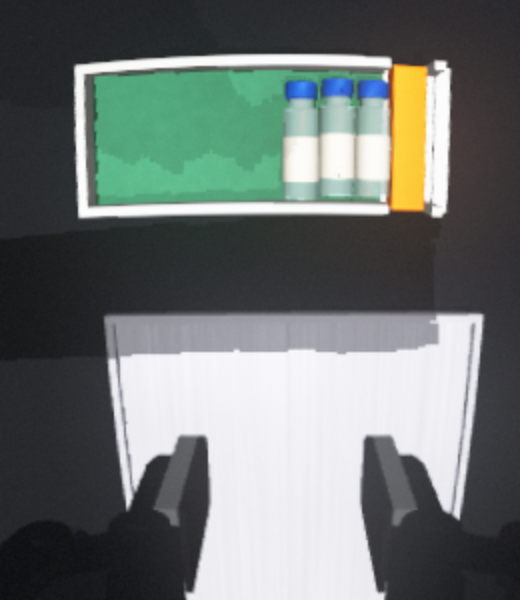

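All three vials are aboard against the bar. I'll slide the carrier by pushing its outer −y side wall with both open fingertips (a stable two-point push with no lifting), stopping a few cm short to remeasure.

```bash
cat >> h.py <<'E'
XC=.012
def ptcp(o,th,off): # TCP for carrier pose, off = distance of TCP behind centreline
    e=np.array([np.cos(th),np.sin(th)]);n=np.array([-e[1],e[0]]); return np.array(o)+e*XC-n*off
ZP=.006
def push(A,B,off=.060,n=6,v=.05):
    for s in np.linspace(0,1,n+1)[1:]:
        o=(1-s)*np.array(A[0])+s*np.array(B[0]); th=(1-s)*A[1]+s*B[1]
        manip.move_l((*ptcp(o,th,off),ZP),velocity=v,frame=quat(th))
        print(st())
def over(o,th,save=None):
    p=ptcp(o,th,.085); go((p[0]-.012,p[1],.28),th,False); manip.wait(.2); d=wcap(save); print('car',find_carrier(d)); print('bar',find_bar(d,.028)); return d
E
python3 - <<'E'
from h import *
o=np.array([.5228,.0445]);th=-.0515
manip.move_gripper(.070)
go((*ptcp(o,th,.085),.10),th,False)
manip.move_l((*ptcp(o,th,.080),ZP),velocity=.1); print(st())
manip.move_l((*ptcp(o,th,.062),ZP),velocity=.03); print(st())
D=np.array([.5353,.2844]);dt=-.121
f=.83; B=(o+(D-o)*f, th+(dt-th)*f)
push((o,th),B)
manip.move_l((*ptcp(B[0],B[1],.085),ZP),velocity=.08); p=manip.current_tcp_pos(); manip.move_l((p[0],p[1],.15),velocity=.15)
d=over(*B,'p1'); print('want',B,find_dock(d))
E
```

```text
t 55.3 tcp [ 0.5312 -0.0361  0.0066] w 0.0697 F [0.8 0.4 0.1]
t 56.0 tcp [ 0.5316 -0.0181  0.006 ] w 0.0700 F [-0.3 -0.1  0.5]
t 56.9 tcp [0.5328 0.0176 0.006 ] w 0.0702 F [ 0.4 -0.3 -0.1]
t 57.7 tcp [0.534  0.0506 0.006 ] w 0.0700 F [0.3 0.2 0. ]
t 58.5 tcp [0.5351 0.0836 0.006 ] w 0.0698 F [ 0.  -1.6  0.3]
t 59.4 tcp [0.5363 0.1167 0.006 ] w 0.0703 F [-0.6 -0.8  0.5]
t 60.2 tcp [0.5374 0.1498 0.006 ] w 0.0699 F [-0.1 -1.1 -0.9]
t 61.0 tcp [0.5385 0.1831 0.006 ] w 0.0701 F [ 0.4 -1.  -1.1]
car (array([ 0.52462615, -0.10974424]), np.float32(-0.063151725), np.float32(0.21990006), np.float32(0.12772825))
bar [(array([0.6203316, 0.2327178]), np.float32(1.4705781), np.float32(0.09395737), np.float32(0.02334423))]
want (array([0.533175, 0.243617]), -0.109185) (array([0.5341073 , 0.27624835]), np.float32(-0.121456005), np.float32(0.26514995), np.float32(0.140568), 5)
```

View pics/p1.png

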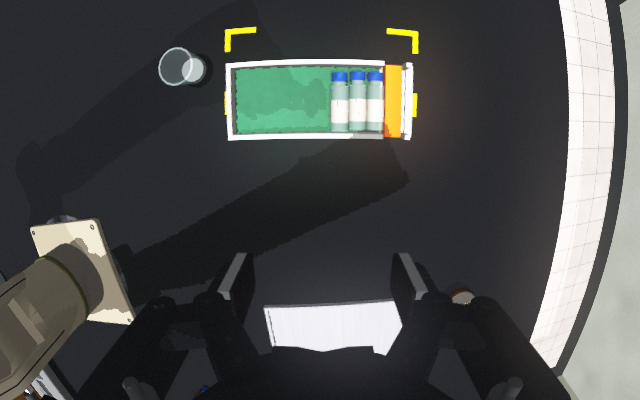

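```bash
cat >> h.py <<'E'
def find_carrier(d,near=None):
    m=cv2.inRange(d['color'].max(2),75,255)&~cv2.dilate(mask(d,[23,100,80],[36,255,255]),np.ones((3,3),np.uint8)); best=None
    m=cv2.morphologyEx(m,cv2.MORPH_OPEN,np.ones((5,5),np.uint8))
    for a,c,mm in blobs(m,2000):
        P=plane(d,mm,.04); C,L,l,w=rect(P)
        if .08<w<.115 and .2<l<.26: best=(P,C,L,l,w)
    if best is None: return None
    P,C,L,l,w=best; th=ax(L,(1,0)); e=np.array([np.cos(th),np.sin(th)]);n=np.array([-e[1],e[0]])
    s=(P-C)@n; x=(P-C)@e
    return C+e*(x.min()+.121)+n*(s.max()+s.min())/2,th,l,w
def dock_ext(d,D=np.array([.5353,.2844]),th=-.121):
    e=np.array([np.cos(th),np.sin(th)]);n=np.array([-e[1],e[0]])
    Q=np.vstack([plane(d,m,0) for a,c,m in blobs(mask(d,*YEL),25)])-D
    return (Q@e).min(),(Q@e).max(),(Q@n).min(),(Q@n).max()
E
python3 - <<'E'
from h import *
d=wcap(); print(find_carrier(d),np.round(dock_ext(d),4))
E
```

```text
(array([0.53325324, 0.2429825 ]), np.float32(-0.10931476), np.float32(0.20260914), np.float32(0.099098355)) [-0.1329  0.1326 -0.0772  0.0623]
```

The carrier tracks the commanded pose within 1 mm and the dock estimate is confirmed. Now the final push.

Run:
```python
from h import *
o=np.array([.5332,.2432]);th=-.109
D=np.array([.5353,.2844]);dt=-.121
go((*ptcp(o,th,.085),.10),th,False)
manip.move_l((*ptcp(o,th,.080),ZP),velocity=.1)
manip.move_l((*ptcp(o,th,.062),ZP),velocity=.03)
push((o,th),(D,dt),off=.0595,n=3,v=.04)
manip.move_l((*ptcp(D,dt,.085),ZP),velocity=.08); p=manip.current_tcp_pos(); manip.move_l((p[0],p[1],.15),velocity=.15)
d=over(D,dt,'p2'); print(np.round(dock_ext(d),4),find_dock(d)); print(st())
s=cap('scene','sc2'); cv2.imwrite('pics/p2m.png',np.hstack([cv2.resize(cv2.imread('pics/p2.png')[10:160,200:440],None,fx=2,fy=2),cv2.imread('pics/sc2.png')[100:400,200:520]]))
```

```text
t 66.6 tcp [0.5391 0.1967 0.006 ] w 0.0700 F [-0.3 -0.8 -0.5]
t 67.1 tcp [0.5395 0.2106 0.006 ] w 0.0702 F [ 0.9  0.2 -0.6]
t 67.6 tcp [0.54   0.2242 0.006 ] w 0.0699 F [-0.3 -0.5  0.2]
car (array([ 0.52757165, -0.07664827]), np.float32(-0.2107509), np.float32(0.212479), np.float32(0.088071235))
bar [(array([0.62247876, 0.27316702]), np.float32(1.459231), np.float32(0.09355932), np.float32(0.02335861))]
[-0.1322  0.1322 -0.0613  0.0624] (array([0.53547876, 0.28482501]), np.float32(-0.12292496), np.float32(0.26439035), np.float32(0.12334249), 5)
t 70.0 tcp [0.5246 0.1983 0.2786] w 0.0700 F [ 0.7  0.9 -0.6]
```

View pics/p2m.png

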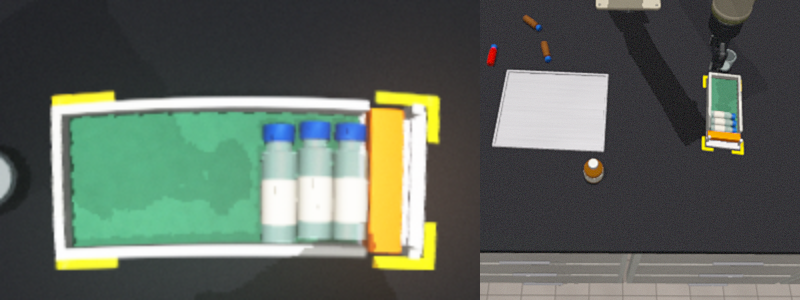

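Run:
```python
from h import *
d=wcap()
m=cv2.inRange(d['color'].max(2),75,255)&~cv2.dilate(mask(d,[23,100,80],[36,255,255]),np.ones((3,3),np.uint8))
for a,c,mm in blobs(m,2000):
    P=plane(d,mm,.04)
    if .2<P.mean(0)[1]<.35 and .4<P.mean(0)[0]<.7: C,L,l,w=rect(P); print(a,C,ax(L,(1,0)),l,w)
for a,c,mm in blobs(mask(d,*GRN),1500):
    C,L,l,w=rect(plane(d,mm,.0145))
    if l<.25: t=ax(L,(1,0)); print('deck',C,t,l,w,'-> origin',C+.0195*np.array([np.cos(t),np.sin(t)]))
print(st()); manip.job_done()
```

```text
12668 [0.51464319 0.28667853] -0.12017939 0.20026393 0.10004775
deck [0.51364801 0.28696542] -0.121892914 0.18828978 0.08725082 -> origin [0.53300333 0.28459439]
t 70.1 tcp [0.5248 0.1985 0.2792] w 0.0700 F [-0.6  0.  -0.4]
the job is handed in; nothing more can be done
```

The job is done and handed in at about 70 s. The orange bar is in its slot, all three vials present lie across the ramp behind it, and the carrier sits in the yellow frame.

- **Order:** I set the bar first, then the three vials one at a time, then pushed the carrier along the bench with two fingertips on its side wall. It was never lifted. The carrier was knocked about 5 cm aside early on; I saw this in the pictures and used its new position.
- **Position:** The last checks put the carrier at about (0.533–0.536, 0.284–0.285), yaw −0.12. The frame centre is (0.535, 0.285), yaw −0.12.
- **Contents:** The last picture shows the bar and all three vials still in place, and the bottle and beaker standing apart from the carrier. The beaker is partly hidden behind the arm there. I did not measure either one again.
- **Checks that disagreed:** My outline-based carrier finder picked up the tray in the last view. With yellow masked out it saw only part of the carrier (0.200 m long), so the final position rests on the deck, the bar and the picture. Those estimates differ by about 2–3 mm along the carrier's length, against about 4 mm of clearance.

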